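Load the leg-spacing jig and hold its spreader arm at the mark

ROBOT

A 6-joint arm with a two-finger parallel gripper is mounted at the origin on the work surface. World frame = base frame: x ahead of the robot, y to its left, z up, the work surface at z = 0. Lengths are in m, angles in rad, forces in N, time in s.
With the tool pointing down it reaches from about 0.35 to 1 m from the base axis. Payload 7.1 kg.
Tool frame: the origin (TCP) lies between the finger pads; the fingertips stand 22 mm ahead of it and the grasp point (between the pads) lies 3 mm ahead of it; z points along the fingers, y is the line along which they close (so a half turn about z gives the same grasp; the last joint's range is limited). The gripper opens to 85 mm and grips with 20 to 120 N. Pads are 22 mm wide; open, the fingers measure 114 mm over their backs; the gripper's body (76 mm by 85 mm) begins 54 mm behind the grasp point. The pads swing forward as they close: fully open they stand 13 mm farther back than shut.
Start: joints at [1.161, 0.423, 1.63, -0, 1.089, -0.019], TCP at [0.238, 0.578, 0.253] pointing down, gripper open.
Joint ranges: [-3, 3], [-0.9, 2.11], [0.09, 2.58], [-1.31, 4.45], [0.11, 2.69], [-2.54, 2.54]. Speed limits (rad/s): [2.39, 2.39, 3.01, 3.14, 3.14, 3.14].

INTERFACE

Orientations are given as a rotation vector (axis times angle).
In Python, from rig import manip gives the robot as it stands. The module is installed in compiled form; this text tells all that it offers. Calls block until the motion is done:
- manip.move_to(position, orientation): joint-space move of the TCP to a pose.
- manip.servo_line(position, orientation=None, rate=0.15): straight line of the TCP; orientation=None keeps the orientation; rate is the mean speed in m/s.
- manip.set_joints(angles): joint-space move.
- manip.command_gripper(opening, f_grip=None): finger opening in m; f_grip is the grip in N (None keeps the last); returns when the fingers have stopped.
- manip.hold(seconds).
- manip.solve_ik(position, orientation): joint angles nearest the present ones, or None.
- manip.camera(name): name is "scene" or "top" or "wrist"; returns a dict with "image" (384x512x3 uint8, red, green, blue), "fx", "fy", "cx", "cy" (pixels), "cam_to_world" (4x4, takes a point from camera to world coordinates); the wrist camera has in their place "mount" (4x4, takes a point from camera to tool coordinates, whose origin is the TCP and whose axes are the flange's). Camera axes: x right, y down, z forward; pixel columns grow to the right and rows downward; lengths in m; the calibration is good to about 2 mm. A picture is of the moment at which its call begins: read the wrist's pose just before it. There is no depth.
A pose or a line that the arm cannot do raises manip.IKError and nothing moves.
- manip.sign_off(): hands the job in; it is judged then, once.
Readings, each from a call of its own:
- manip.get_time(): time.
- manip.get_joint_positions(): joint angles.
- manip.get_joint_vel(): joint speeds.
- manip.get_tau(): joint torques, N m.
- manip.get_position(): TCP position.
- manip.get_ee_rot(): TCP orientation.
- manip.get_contact_force(): force on the tool from outside, world axes, zero at the start.
- manip.get_torque(): the same for the moment, N m.
- manip.get_width(): finger opening in m.
- manip.get_grip_force(): force on a finger pad.
Only numpy, scipy, OpenCV 4.12 (cv2) and the standard library are available. Lean on these libraries where they do the work, as an engineer would, in place of code of your own. Each camera call takes 0.05 s, during which the arm holds its last target. There are 200 camera calls.

TASK

Take the brass tube out of the wooden rack, leaving the two silver-coloured ones, and stand it fully home in the jig's empty holder. Then squeeze the red lock button on the grip at the end of the jig's telescoping arm, draw the arm out until the red 60 mm line on its scale stands at the mouth of the blue sleeve, and hold it there: the arm is sprung and I will do up the clamp screw while you hold, so finish with the grip still in the fingers. Keep the tube already in the arm's own holder standing there, and do not disturb the rack's other tubes, the flux jar or the mallet.

Things in the scene. Friction and masses are not known exactly. Their poses are not given: they have to be found in the camera images.
- leg: the loose brass slide leg to be loaded: an upright brass tube, 14 mm outside diameter, 100 mm long, 35 g, with a thin ferrule ring (15.6 mm) 34 to 43 mm above its foot. Starts standing in one of the three rack holes. Origin at the centre of its foot (lower end), z along the tube. Its yaw means nothing
- rack: fixed dark wooden block, 60 x 175 x 45 mm high, origin at the centre of its underside on the bench; three holes 16 mm wide and 30 mm deep (floor 15 mm above the bench) at y = -55, 0 and +55 mm in its frame, one tube standing in each, tops 115 mm above the bench
- silver_a: silver-coloured tube in the rack, otherwise the same as leg; origin at the centre of its foot. To be left alone
- silver_b: second silver-coloured tube in the rack, the same. To be left alone
- jig: leg-spacing jig, fixed. Frame: origin on the bench under the sleeve's mouth, z up, y the way its telescoping arm draws out. Blue 34 mm square sleeve, y -190 to 0, axis 45 and top 62 mm high, black clamp knob on it at y -80 (top 86 mm). Empty steel holder block (34 mm square, top 50 mm) at x -34, y -20; an equal one at x -34, y 30 on the arm's blue head moves with the arm, black grip beyond
- holder_mouth (a point): centre of the mouth of the jig's empty fixed holder, 50 mm above the bench: hole 16 mm wide, 30 mm deep (floor 20 mm above the bench); axes as the jig's. A tube fully home has its foot 30 mm below this point and its top 120 mm above the bench
- partner: brass tube, the same as leg, already standing loose in the moving holder on the arm's head, 50 mm along y from the empty holder while the arm is parked; origin at the centre of its foot, 20 mm above the bench. Must stay standing there; it rides along with the arm
- sleeve_mouth (a point): top edge of the sleeve at its mouth, where the scale on top of the bar is read, 62 mm above the bench; axes as the jig's
- extension (a joint): how far the arm is drawn out, m: 0 parked (start) to 0.09. On the emerging aluminium bar is a black tick every 10 mm, but at 60 mm a red line, 2.5 mm wide, which stands at the sleeve's mouth at 0.060. Parked, the lock button's pin holds it with about 1 mm play. A return spring pulls it home with 2.5 N parked, 3.7 N at 0.060; let go, it runs back until the pin meets the sleeve's mouth at 0.015
- spreader: telescoping arm; origin at the centre of the black grip on its outer end, 45 mm above the bench, 100 mm along jig y from the sleeve's mouth when parked; axes as the jig's. Waist 24 mm thick along x (32 with the button on +x), 28 mm high, 50 mm long along y between 36 mm square flanges; free space below. Close on its middle along x to press the button. Partner tube stands 34 mm to -x, 70 mm to -y
- lock_button (a joint): travel of the red lock button, m: 0 out, 0.006 fully pressed. A 20 x 20 mm pad in the middle of the grip's +x side, standing 8 mm proud, pressed along the jig's -x; spring 2 N at first, 6 N fully in. Beyond 0.004 its pin is drawn and the arm slides freely; it springs out when let go
- flux_jar: loose amber glass jar with white lid, 54 mm across, 65 mm tall, origin at its underside. Leave alone
- mallet: loose mallet with cork-coloured head lying on the bench, 222 mm long, head 65 mm, 34 mm high. Leave alone

How it is judged:
By the outcome, as a careful person would: the job done as asked, in the order asked, and still so for the second after the job is handed in, while the arm keeps its last pose, push and grip.
It also fails if it takes over 48 s, if anything falls off the work surface, if the arm or the gripper's body presses on something with over 40 N, if the wrist force passes 120 N, or if a joint passes its speed limit or range.

## Working session

There is one attempt and no reset: what is moved stays moved. The work goes in short steps, each a Python script; the robot and the scene stay as the last script left them, time stands still between calls to the robot, and variables do not carry over. Pictures are saved under pics/ and viewed, at most 10 in all, crops included, and the job is handed in when it is done.

```bash
mkdir -p pics
cat > h.py <<'E'
import numpy as np, cv2
from rig import manip
from scipy.spatial.transform import Rotation as R
def save(c,n): cv2.imwrite('pics/'+n,cv2.cvtColor(c['image'],cv2.COLOR_RGB2BGR))
def T(c,tp=None):
    if 'cam_to_world' in c: return np.array(c['cam_to_world'])
    P=np.eye(4);P[:3,:3]=R.from_rotvec(tp[1]).as_matrix();P[:3,3]=tp[0]
    return P@np.array(c['mount'])
def plane(c,uv,z,M=None):
    M=T(c) if M is None else M
    d=M[:3,:3]@np.array([(uv[0]-c['cx'])/c['fx'],(uv[1]-c['cy'])/c['fy'],1.])
    return M[:3,3]+d*(z-M[2,3])/d[2]
def proj(c,p,M=None):
    M=T(c) if M is None else M
    q=np.linalg.inv(M)@np.append(p,1)
    return np.array([c['fx']*q[0]/q[2]+c['cx'],c['fy']*q[1]/q[2]+c['cy']])
E
python3 - <<'E'
from h import *
for n in('scene','top'):
    c=manip.camera(n);save(c,n+'.png');print(n,c['fx'],c['cx'],c['cy'],np.round(c['cam_to_world'],3).tolist())
tp=(manip.get_position(),manip.get_ee_rot());c=manip.camera('wrist');print(tp,np.round(c['mount'],3).tolist(),c['fx'])
print(manip.get_time(),manip.get_width())
E
```

```text
scene 352.9895749925451 256.4211993007358 190.84784925430034 [[0.753, 0.422, -0.505, 1.088], [0.658, -0.488, 0.574, -0.481], [-0.004, -0.764, -0.645, 0.688], [0.0, 0.0, 0.0, 1.0]]
top 436.2239169411402 256.86384488011356 192.50904572996723 [[0.001, -0.979, 0.203, 0.313], [-1.0, -0.001, -0.001, 0.077], [0.001, -0.203, -0.979, 1.331], [0.0, 0.0, 0.0, 1.0]]
(array([0.2378635 , 0.57745793, 0.2526228 ]), array([-6.09946080e-01, -3.08150225e+00,  2.17939156e-03])) [[0.001, -0.951, -0.31, 0.079], [1.0, 0.001, -0.0, 0.001], [0.001, -0.31, 0.951, -0.121], [0.0, 0.0, 0.0, 1.0]] 276.1060041427652
0.15 0.08532736186879897
```

View pics/top.png

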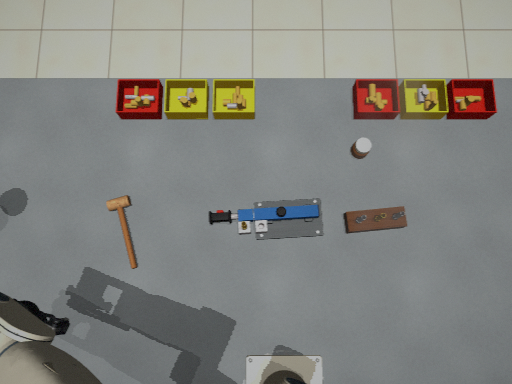

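View pics/scene.png

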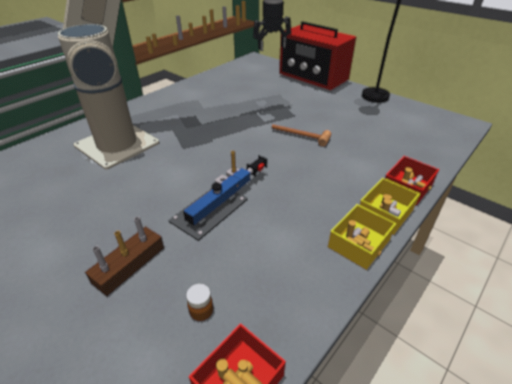

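The top view shows the jig at about (265,215) with the arm drawing out to the left (+y). The rack is at (376,219), the jar at (361,148) and the mallet at (125,230). In the scene view, brass is the middle tube at (121,243).

Run:
```python
from h import *
c=manip.camera('top');im=c['image']
a=cv2.resize(im[188:248,200:330],None,fx=6,fy=6,interpolation=cv2.INTER_CUBIC)[:,:780]
b=cv2.resize(im[195:240,335:420],None,fx=5,fy=5,interpolation=cv2.INTER_CUBIC)
o=np.zeros((600,800,3),np.uint8);o[:360,:780]=a;o[365:590,:425]=b
cv2.imwrite('pics/t2.png',o[:,:,::-1])
hsv=cv2.cvtColor(im,cv2.COLOR_RGB2HSV)
m=((hsv[...,0]>100)&(hsv[...,0]<120)&(hsv[...,1]>150)&(hsv[...,2]>90)).astype(np.uint8);m[:180]=0;m[250:]=0
ys,xs=np.nonzero(m);print(len(xs),xs.min(),xs.max())
r=cv2.minAreaRect(np.c_[xs,ys].astype(np.float32));print('blue',r);bp=cv2.boxPoints(r);print([plane(c,p,.062).round(4) for p in bp])
m=((hsv[...,0]<15)&(hsv[...,1]>80)).astype(np.uint8);m[:195]=0;m[245:]=0;m[:,:338]=0;m[:,415:]=0
ys,xs=np.nonzero(m);r=cv2.minAreaRect(np.c_[xs,ys].astype(np.float32));print('rack',r);print([plane(c,p,.045).round(4) for p in cv2.boxPoints(r)])
```

```text
785 238 318
blue ((277.94512939453125, 212.59425354003906), (11.221832275390625, 79.79298400878906), 86.53176879882812)
[array([0.5247, 0.1318, 0.062 ]), array([ 0.5393, -0.1033,  0.062 ]), array([ 0.5059, -0.1044,  0.062 ]), array([0.4914, 0.1295, 0.062 ])]
rack ((375.2228088378906, 218.7277374267578), (20.000247955322266, 60.39875793457031), 84.2894058227539)
[array([ 0.5206, -0.1849,  0.045 ]), array([ 0.5389, -0.3655,  0.045 ]), array([ 0.479 , -0.3674,  0.045 ]), array([ 0.461 , -0.1884,  0.045 ])]
```

View pics/t2.png

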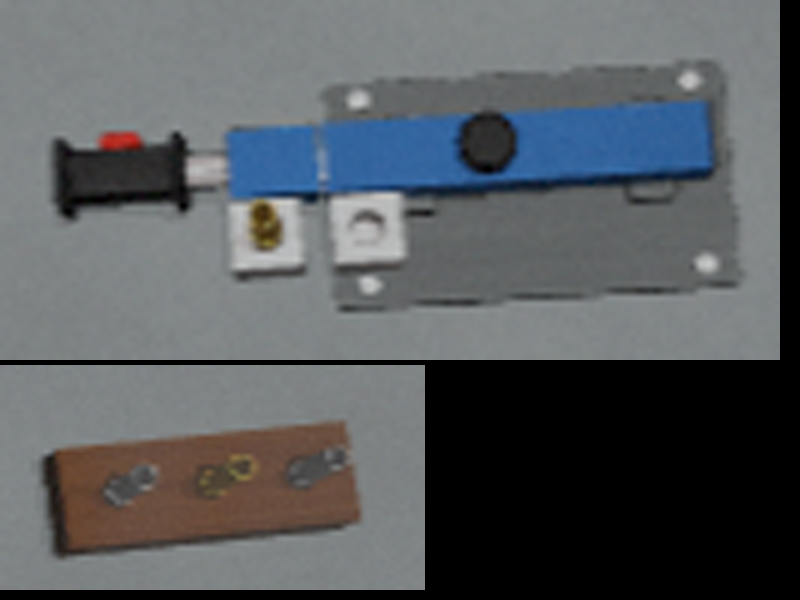

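```bash
cat >> h.py <<'E'
def ori(yaw,flip=False):
    # tool z down, tool y along rotated world x; flip puts the camera on -y side
    jx=np.array([np.cos(yaw),np.sin(yaw),0])*(-1 if flip else 1);z=np.array([0,0,-1.])
    return R.from_matrix(np.c_[np.cross(jx,z),jx,z]).as_rotvec()
def wrist(n):
    tp=(manip.get_position(),manip.get_ee_rot());c=manip.camera('wrist');save(c,n)
    M=T(c,tp);np.savez('pics/'+n+'.npz',M=M,image=c['image'],**{k:c[k] for k in('fx','fy','cx','cy')});return c,M
E
python3 - <<'E'
from h import *
c=manip.camera('top')
hole=plane(c,(261.2,226.2),.05);mouth=plane(c,(254.6,214.4),.062);print(hole,mouth)
for f in(0,1):
    print(manip.solve_ik([.5,-.277,.25],ori(.09,f)),manip.solve_ik([hole[0],hole[1],.25],ori(.06,f)))
manip.command_gripper(.045)
t=manip.get_time()
manip.move_to([hole[0],hole[1]+.02,.27],ori(.06));print(manip.get_time()-t)
wrist('w1.png')
manip.move_to([.5,-.277,.26],ori(.09));print(manip.get_time()-t)
wrist('w2.png')
a=cv2.imread('pics/w1.png');b=cv2.imread('pics/w2.png')
cv2.imwrite('pics/w12.png',cv2.resize(np.hstack([a,b]),(800,300),interpolation=cv2.INTER_AREA))
E
```

```text
[0.47650574 0.06274471 0.05      ] [0.50982874 0.08222838 0.062     ]
[-5.26729221e-01  3.49262854e-01  1.75285883e+00 -4.44089210e-16
  1.03947097e+00 -6.16729221e-01] [ 1.06161229e-01  2.14902305e-01  1.94414388e+00 -4.44089210e-16
  9.82546467e-01  4.61612287e-02]
[-5.26729221e-01  3.49262854e-01  1.75285883e+00 -4.44089210e-16
  1.03947097e+00  2.52486343e+00] None
1.9832999999999998
3.3832999999999998
```

View pics/w12.png

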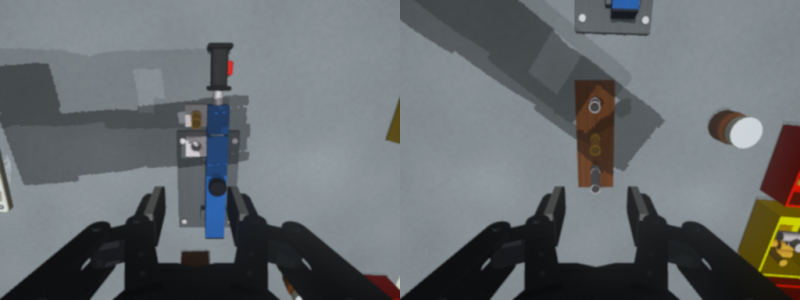

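Left (w1): the jig, with the grip at (220,67), partner tube at (196,119), empty hole at (196,147) and sleeve mouth at about v=135. Right (w2): the rack, with the brass tube in the middle at (595,145). I'll zoom in on both.

Run:
```python
import cv2,numpy as np
a=cv2.imread('pics/w1.png');b=cv2.imread('pics/w2.png')
A=cv2.resize(a[45:215,220:320],None,fx=3.5,fy=3.5,interpolation=cv2.INTER_CUBIC)
B=cv2.resize(b[95:245,220:282],None,fx=4,fy=4,interpolation=cv2.INTER_CUBIC)
o=np.zeros((600,620,3),np.uint8);o[:595,:350]=A;o[:600,360:360+248]=B;cv2.imwrite('pics/z1.png',o)
```

```text
(no output)
```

View pics/z1.png

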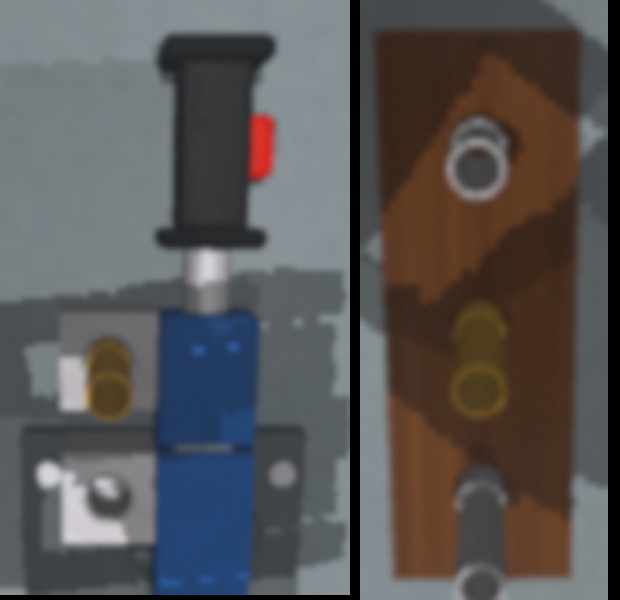

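Run:
```python
from h import *
A=np.load('pics/w1.png.npz');B=np.load('pics/w2.png.npz')
a=lambda x,y:(220+(x+.5)/3.5-.5,45+(y+.5)/3.5-.5)
b=lambda x,y:(220+(x-360+.5)/4-.5,95+(y+.5)/4-.5)
P=lambda c,uv,z:plane(c,uv,z,c['M']).round(4)
for n,x,y,z in(('hole',109,497,.05),('block',108.5,499,.05),('partner',108,396,.12),('mouth',204,452,.062),('grip',214,142,.059),('flangeFar',217,40,.063),('flangeNear',211,240,.063),('button',263,147,.045),('sleeveback',201,590,.062)):print(n,P(A,a(x,y),z))
for n,x,y,z in(('brass',479,389,.115),('silv1',477,169,.115),('silv2',481,585,.115),('rk1',375,30,.045),('rk2',580,30,.045),('rk3',396,577,.045),('rk4',570,577,.045)):print(n,P(B,b(x,y),z))
# axis yaw from blue mask centreline in w1
im=A['image'];h=cv2.cvtColor(im,cv2.COLOR_RGB2HSV)
m=(h[...,0]>100)&(h[...,0]<125)&(h[...,1]>130)
pts=[]
for v in range(180,225):
    xs=np.nonzero(m[v,240:310])[0]
    if len(xs)>10: pts.append(plane(A,(240+xs.mean(),v),.062,A['M'])[:2])
pts=np.array(pts);k=np.polyfit(pts[:,1],pts[:,0],1);print(len(pts),k,np.polyval(k,pts[0,1]))
```

```text
hole [0.4788 0.0654 0.05  ]
block [0.4786 0.0646 0.05  ]
partner [0.4754 0.1149 0.12  ]
mouth [0.5106 0.0871 0.062 ]
grip [0.5048 0.1877 0.059 ]
flangeFar [0.5026 0.2164 0.063 ]
flangeNear [0.5063 0.1578 0.063 ]
button [0.5226 0.1882 0.045 ]
sleeveback [0.5143 0.0356 0.062 ]
brass [ 0.5    -0.2781  0.115 ]
silv1 [ 0.4946 -0.2239  0.115 ]
silv2 [ 0.5054 -0.3326  0.115 ]
rk1 [ 0.462  -0.1946  0.045 ]
rk2 [ 0.5208 -0.1892  0.045 ]
rk3 [ 0.4797 -0.368   0.045 ]
rk4 [ 0.538  -0.3627  0.045 ]
45 [-0.04379391  0.5155052 ] 0.5120284986494066
```

Run:
```python
from h import *
o=ori(.1)
manip.servo_line([.5,-.278,.17],o,rate=.2)
manip.servo_line([.5,-.278,.090],o,rate=.12)
print(manip.get_contact_force())
manip.command_gripper(.005,f_grip=30);print(manip.get_width(),manip.get_grip_force(),manip.get_contact_force())
manip.servo_line([.5,-.278,.225],o,rate=.15)
print(manip.get_width(),manip.get_contact_force())
manip.move_to([.4785,.0652,.20],ori(.06))
print(manip.get_position(),manip.get_contact_force(),manip.get_time())
c,M=wrist('w3.png')
# where tube axis should project if straight
for d in(.025,-.03,-.072):
    print(d,proj(c,np.array(manip.get_position())+[0,0,d-.003],M))
print('hole',proj(c,np.array([.4785,.0652,.05]),M))
a=c['image'][150:384,160:360,::-1];cv2.imwrite('pics/w3z.png',cv2.resize(a,None,fx=2.5,fy=2.5,interpolation=cv2.INTER_CUBIC))
```

```text
[ 0.14360256  0.12143454 -0.56288613]
0.01323222158941187 29.28784042596817 [-0.85289002  0.55499485  6.14743911]
0.013171848420145498 [ 0.21199484  0.19966616 -0.54911976]
[0.47894436 0.06461082 0.19999718] [ 0.05580803  0.64258239 -0.22455884] 8.3
0.025 [248.85103056 301.54205802]
-0.03 [249.39256836 241.98572309]
-0.072 [249.62551995 216.36656366]
hole [249.41632214 187.84870421]
```

View pics/w3z.png

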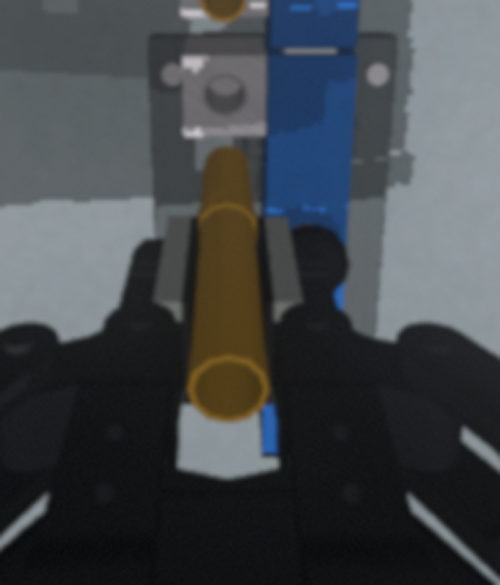

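The tube hangs straight in the fingers: its top is at (251,305) and its foot at about (250,216). The empty hole is at (250,187), within half a pixel of where I expected it. Inserting with force monitoring.

```bash
cat > ins.py <<'E'
from h import *
o=ori(.06);x,y=.4785,.0654
manip.servo_line([x,y,.13],o,rate=.12)
f0=np.array(manip.get_contact_force());print(f0,manip.get_position())
offs=[(0,0)]+[(r*np.cos(t),r*np.sin(t)) for r in(.001,.0018) for t in np.arange(0,6.2,1.05)]
for dx,dy in offs:
    manip.servo_line([x+dx,y+dy,.128],o,rate=.05)
    z=.128;ok=True
    while z>.114:
        z-=.002;manip.servo_line([x+dx,y+dy,z],o,rate=.06)
        f=np.array(manip.get_contact_force())-f0
        if f[2]>5: ok=False;break
    print(round(dx,4),round(dy,4),z,f.round(1))
    if ok: break
print(ok,manip.get_position(),manip.get_time(),manip.get_width())
E
python3 ins.py
```

```text
[-0.0595579  -0.06618306  0.36845246] [0.47890461 0.06520464 0.13028308]
0 0 0.11399999999999999 [ 0.  -0.4 -0.3]
True [0.47842877 0.06540169 0.11388115] 11.0833 0.013582266398943579
```

Run:
```python
from h import *
o=ori(.06);x,y=.4785,.0654
for z in(.108,.102,.098,.0965,.0955,.095,.0945):
    manip.servo_line([x,y,z],o,rate=.06);f=manip.get_contact_force();print(z,f.round(1))
    if f[2]>4: break
manip.command_gripper(.045);manip.hold(.1)
manip.servo_line([x,y,.2],o,rate=.2)
c,M=wrist('w4.png');print(manip.get_time())
print('home top',proj(c,np.array([x,y,.12]),M),'hi',proj(c,np.array([x,y,.125]),M))
a=c['image'][100:340,160:360,::-1];cv2.imwrite('pics/w4z.png',cv2.resize(a,None,fx=2.5,fy=2.5,interpolation=cv2.INTER_CUBIC))
```

```text
0.108 [-0.7 -0.1  0.1]
0.102 [-0.2  0.2 -0.5]
0.098 [-0.3 -0.1 -0.6]
0.0965 [ 1.   0.  -0.9]
0.0955 [-0.4  0.1  3.8]
0.095 [-1.8  0.8 10.3]
13.8167
home top [250.30933915 213.89855885] hi [250.29697124 216.32137508]
```

View pics/w4z.png

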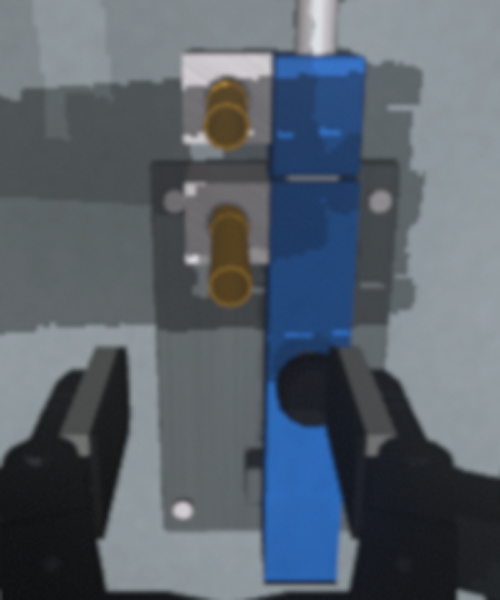

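The loaded tube's rim is at (252,215) against an expected (250,214) for fully home. The floor contact came at the right height too, so it is seated. Now the grip.

Run:
```python
from h import *
o=ori(.06);x,y=.5060,.1873
manip.command_gripper(.062)
manip.move_to([x,y,.17],o)
c,M=wrist('w5.png')
manip.servo_line([x,y,.09],o,rate=.15)
manip.servo_line([x,y,.048],o,rate=.08);print(manip.get_contact_force().round(1))
manip.command_gripper(.01,f_grip=40);manip.hold(.2)
print(manip.get_width(),manip.get_grip_force(),manip.get_contact_force().round(1),manip.get_position(),manip.get_time())
```

```text
[ 1.3 -0.2  0.4]
0.025316281545945094 41.275818943977356 [-5.8  0.8  8.1] [0.50506578 0.18732302 0.0486884 ] 16.7333
```

Run:
```python
from h import *
o=ori(.06);p0=np.array([.5052,.1873,.048]);jy=np.array([-np.sin(.06),np.cos(.06),0])
for d in(.01,.03,.05,.060):
    manip.servo_line(p0+d*jy,o,rate=.05)
    print(d,manip.get_contact_force().round(1),round(manip.get_width(),4),manip.get_position().round(4))
manip.hold(.3)
print(manip.get_contact_force().round(1),manip.get_position().round(4),manip.get_time())
c=manip.camera('top');save(c,'t3.png');s=manip.camera('scene');save(s,'s3.png');w,M=wrist('w6.png')
a=cv2.resize(c['image'][195:240,190:290],None,fx=5,fy=5,interpolation=cv2.INTER_CUBIC)
b=cv2.resize(s['image'][140:240,170:290],None,fx=4,fy=3.5,interpolation=cv2.INTER_CUBIC)
m=cv2.resize(w['image'][100:384,150:370],None,fx=1.3,fy=1.3)
o=np.zeros((600,800,3),np.uint8);o[:225,:500]=a;o[230:580,:480]=b;o[:m.shape[0],505:505+m.shape[1]]=m
cv2.imwrite('pics/end.png',o[:,:,::-1])
```

```text
0.01 [-3.  -2.1  6.8] 0.0253 [0.5044 0.1973 0.0487]
0.03 [-2.8 -2.4  7.9] 0.0249 [0.5033 0.2171 0.0487]
0.05 [-2.2 -4.   7.7] 0.0248 [0.502  0.237  0.0487]
0.06 [-2.5 -4.   7.6] 0.0251 [0.5014 0.247  0.0487]
[-2.9 -3.3  7.4] [0.5014 0.2468 0.0487] 18.8333
```

View pics/end.png

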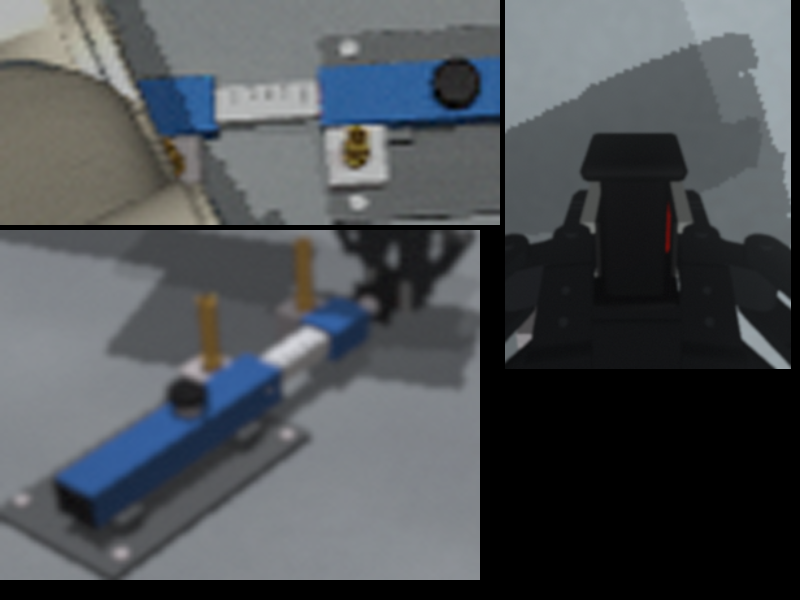

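The arm is out: the button is pressed (a thin red sliver in the wrist view), both tubes are standing, and a trace of red shows at the sleeve mouth in the top view (318,90). I'll calibrate the line position by measuring how much red is exposed over a small sweep.

Run:
```python
from h import *
o=ori(.06);p0=np.array([.5052,.1873,.048]);jy=np.array([-np.sin(.06),np.cos(.06),0])
q=np.array([.5106,.0871,.062])
def red(c):
    u,v=proj(c,q).round().astype(int);i=c['image'][v-9:v+10,u-9:u+10].astype(float)
    r=np.clip(i[...,0]-np.maximum(i[...,1],i[...,2]),0,None)
    k=r>8
    return round(r.sum())
for d in(.058,.0595,.060,.061,.062,.063,.064,.065,.060):
    manip.servo_line(p0+d*jy,o,rate=.03);manip.hold(.1)
    p=manip.get_position();print(d,round(float((p-np.array([.50507,.18732,.0487]))@jy),4),red(manip.camera('top')),red(manip.camera('scene')))
print(manip.get_time(),manip.get_contact_force().round(1))
```

```text
0.058 0.0574 262 23
0.0595 0.0591 253 27
0.06 0.0595 255 27
0.061 0.0606 387 26
0.062 0.0615 616 23
0.063 0.0625 680 21
0.064 0.0635 667 24
0.065 0.0645 736 26
0.06 0.0594 261 26
23.1 [-2.  -4.8  8. ]
```

Run:
```python
from h import *
o=ori(.06);p0=np.array([.5052,.1873,.048]);jy=np.array([-np.sin(.06),np.cos(.06),0])
manip.servo_line(p0+.0614*jy,o,rate=.03);manip.hold(.3)
c=manip.camera('top');s=manip.camera('scene')
print(manip.get_width(),manip.get_grip_force(),manip.get_contact_force().round(1),manip.get_position().round(4),manip.get_time())
a=cv2.resize(c['image'][200:235,225:275],None,fx=14,fy=8,interpolation=cv2.INTER_NEAREST)
b=cv2.resize(s['image'][165:205,225:275],None,fx=8,fy=7,interpolation=cv2.INTER_NEAREST)
f=np.zeros((570,700,3),np.uint8);f[:280,:700]=a;f[285:565,:400]=b
cv2.imwrite('pics/fin.png',f[:,:,::-1])
```

```text
0.025217752246615086 40.46027898788452 [-2.8 -3.4  8.2] [0.5013 0.2482 0.0487] 23.75
```

View pics/fin.png

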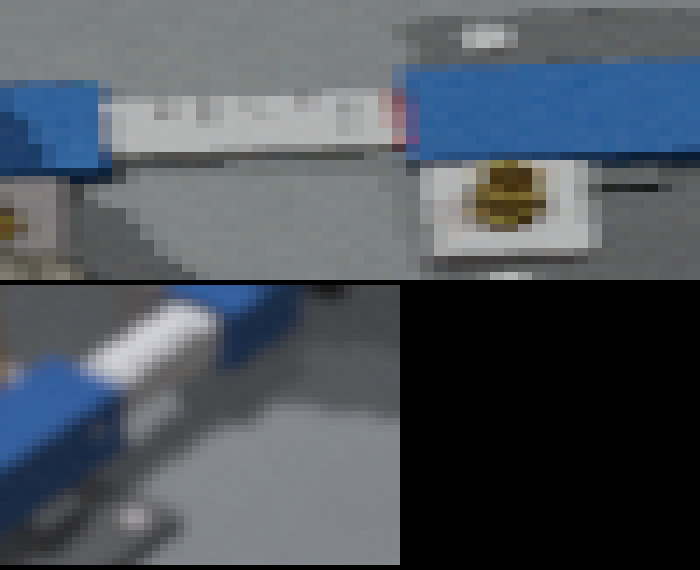

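The red line stands right at the mouth (400,115 in the zoom). As a cross-check, I'll extrapolate the black ticks at sub-pixel precision.

Run:
```python
from h import *
c=manip.camera('top');im=c['image'].astype(float)
g=im[212:217,225:262].mean(2)
prof=g.mean(0);print((prof).round().astype(int).tolist())
for ch in(0,2):print(im[210:218,225:262,ch].mean(0).round().astype(int).tolist())
# ticks: darkness weighted centroids near expected spots
t=[]
for x0 in(236,239.5,243,246.5,249.7):
    u=np.arange(int(round(x0))-1,int(round(x0))+2);p=im[211:216][:,u].mean((0,2));w=np.clip(195-p,0,None);t.append((u*w).sum()/max(w.sum(),1e-6));print(u,p.round())
print(np.round(t,2))
```

```text
[76, 84, 95, 100, 101, 101, 101, 132, 165, 174, 174, 160, 168, 177, 154, 167, 179, 172, 172, 177, 180, 171, 174, 179, 160, 169, 179, 165, 122, 101, 99, 99, 98, 97, 98, 97, 98]
[43, 44, 47, 51, 52, 50, 52, 115, 154, 162, 162, 153, 159, 163, 149, 158, 166, 161, 160, 164, 167, 159, 162, 168, 156, 162, 168, 164, 133, 77, 48, 49, 48, 46, 47, 46, 47]
[120, 130, 146, 152, 151, 152, 152, 144, 157, 164, 165, 155, 161, 166, 151, 160, 168, 163, 163, 166, 169, 162, 165, 170, 159, 164, 170, 155, 122, 138, 152, 152, 151, 151, 152, 151, 152]
[235 236 237] [165. 150. 158.]
[239 240 241] [144. 157. 169.]
[242 243 244] [162. 162. 167.]
[245 246 247] [171. 160. 165.]
[249 250 251] [158. 166. 174.]
[236.06 239.78 242.95 246.07 249.81]
```

The max-clipped red metric is biased where red blends with blue, and the ticks suggest I'm about 1–1.5 mm too far. I'll redo the sweep using the green channel, which is linear under mixing.

Run:
```python
from h import *
o=ori(.06);p0=np.array([.5052,.1873,.048]);jy=np.array([-np.sin(.06),np.cos(.06),0])
for d in(.054,.056,.057,.058,.0585,.059,.0595,.060,.0605,.061,.0615,.062,.063):
    manip.servo_line(p0+d*jy,o,rate=.03);manip.hold(.05)
    im=manip.camera('top')['image'].astype(float)
    g=im[211:217,248:260].mean(0)
    print(d,g[3:11].sum(0).round().astype(int),'R',g[2:8,0].round().astype(int),'G',g[2:8,1].round().astype(int),'B',g[2:8,2].round().astype(int))
manip.servo_line(p0+.0604*jy,o,rate=.03);print(manip.get_time())
```

```text
0.054 [ 727  970 1251] R [172 173 160 126  77  48] G [174 175 162 139 111  95] B [174 175 162 155 154 152]
0.056 [ 710  951 1232] R [173 147 160 140  77  46] G [175 148 161 151 111  95] B [175 148 161 165 154 151]
0.057 [ 722  962 1242] R [174 153 162 140  77  48] G [175 154 163 150 112  96] B [176 153 164 164 154 152]
0.058 [ 736  976 1256] R [155 158 171 141  78  48] G [156 158 173 152 112  96] B [155 159 172 165 154 152]
0.0585 [ 743  982 1262] R [149 161 174 141  79  48] G [150 163 176 152 112  95] B [149 162 176 166 154 152]
0.059 [ 748  985 1264] R [152 163 174 140  78  49] G [153 165 176 151 111  96] B [153 164 176 164 154 152]
0.0595 [ 738  976 1258] R [158 165 174 138  74  47] G [159 166 176 147 106  95] B [159 166 175 161 151 152]
0.06 [ 743  966 1247] R [160 167 174 138  75  49] G [162 169 176 140  98  96] B [162 169 176 151 145 152]
0.0605 [ 746  953 1234] R [157 166 174 138  75  48] G [160 168 176 134  91  96] B [160 168 176 143 140 152]
0.061 [ 753  930 1214] R [160 171 173 138  78  50] G [162 173 167 120  87  96] B [162 173 166 130 138 152]
0.0615 [ 754  916 1196] R [163 174 171 137  78  48] G [165 176 158 108  89  96] B [165 176 156 119 138 152]
0.062 [ 747  892 1176] R [158 174 170 137  76  49] G [160 176 147  97  89  96] B [159 175 145 110 138 152]
0.063 [ 756  903 1191] R [161 174 174 140  77  49] G [163 176 132 106 106  97] B [163 176 130 127 150 153]
28.75
```

Run:
```python
from h import *
o=ori(.06);p0=np.array([.5052,.1873,.048]);jy=np.array([-np.sin(.06),np.cos(.06),0])
manip.servo_line(p0+.0608*jy,o,rate=.03);manip.hold(.5)
im=manip.camera('top')['image'].astype(float);g=im[211:217,248:260].mean(0)[3:11].sum(0);print('G-R',g[1]-g[0],'target ~192')
print(manip.get_width(),manip.get_grip_force(),manip.get_contact_force().round(1),manip.get_time())
if 175<g[1]-g[0]<210: print(manip.sign_off())
```

```text
G-R 188.5 target ~192
0.02496162286818688 40.49653708934784 [-2.9 -4.1  8.5] 29.55
the job is handed in; nothing more can be done
None
```

The brass tube is fully home in the jig's empty holder, and the arm is drawn out with the 60 mm line at the sleeve's mouth to within about half a millimetre by the top camera. The button is still pressed and the grip still in the fingers; I handed it in at 29.6 s of the 48 s.

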